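# Hang the wide price sign on its counter rail and lock it

## Robot

A 7-joint arm with a two-finger parallel gripper is mounted at the origin on the work surface. World frame = base frame: x ahead of the robot, y to its left, z up, the work surface at z = 0. Lengths are in m, angles in rad, forces in N, time in s.
With the tool pointing down it reaches from about 0.425 to 1.025 m from the base axis. Payload 9.4 kg.
Tool frame: the origin (TCP) lies between the finger pads; the fingertips stand 11 mm ahead of it and the grasp point (between the pads) lies 8 mm behind it; z points along the fingers, y is the line along which they close (so a half turn about z gives the same grasp; the last joint's range is limited). The gripper opens to 85 mm and grips with 20 to 120 N. Pads are 22 mm wide; open, the fingers measure 114 mm over their backs; the gripper's body (76 mm by 85 mm) begins 54 mm behind the grasp point. The pads swing forward as they close: fully open they stand 13 mm farther back than shut.
Start: joints at [-1.202, 0.599, -0.003, 1.599, 0.002, 0.943, -0.08], TCP at [0.313, 0.654, 0.242] pointing down, gripper open.
Joint ranges: [-2.57, 2.57], [-0.35, 1.97], [-1.29, 1.29], [0.11, 2.56], [-1.05, 4.19], [0.11, 1.86], [-2.63, 2.63]. Speed limits (rad/s): [2.22, 2.22, 3.01, 3.01, 3.14, 3.14, 3.14].

## Interface

Orientations are given as a unit quaternion [w, x, y, z].
In Python, from rig import r gives the robot as it stands. The module is installed in compiled form; this text tells all that it offers.
- The arm moves only by the tool servo_tool, never from a script. Its argument "commands" is a list of rows, each a list of 5 numbers: the shift along the world's x, y, z each as a share of 0.2 m, from -1 to 1, then the turn about the world's z as a share of 0.5 rad, from -1 to 1, then the opening, from -1 (shut) to 1 (fully open). In form: [[tx, ty, tz, twist, gripper], ...]. A call has 1 to 12 rows; each row is the pose to reach, as a shift and turn from the pose commanded when the call began; what a row does not reach only later rows make up. A row lasts 1/12 s, in which the tool goes at most 41.7 mm and 7.16 degrees, less where a joint would pass 70% of its speed; a pose out of reach is approached as far as the arm can. A call with a number of a shift or a turn outside -1 to 1 is refused whole. A call with a gripper value outside its range is refused whole. The fingers move at their own pace and stop on an object; the grip force is fixed at half the most. Time passes only in rows, so rows that repeat a pose let the fingers close. It gives the time, the measured TCP pose, the force, the opening and the grip force at its end, in the units of the state.
- r.read_state(): the state, without advancing time (a new reading comes with each control period).
- r.get_image(name): name is "scene" or "side" or "wrist"; returns a dict with "img" (384x512x3 uint8, red, green, blue), "range_z" (384x512 float32, m along the optical axis (not along the pixel's ray), 0 where there is no reading), "fx", "fy", "cx", "cy" (pixels), "dist_coeffs" ([k1, k2, p1, p2, k3] as OpenCV has them; the pictures are not rectified), "eye" and "rotation" of the camera in the world; the wrist camera has in their place "tool_from_camera" (4x4, takes a point from camera to tool coordinates, whose origin is the TCP and whose axes are the flange's). Camera axes: x right, y down, z forward; pixel columns grow to the right and rows downward; lengths in m; the calibration is good to about 2 mm. A picture is of the moment at which its call begins: read the wrist's pose just before it.
- r.hand_in(): hands the job in; it is judged then, once.
Trained networks look in a picture, given as the dict that the camera call returned (one of the last four; its "shot" number tells which), for a name from the list of things; names that differ only in an ending like _2 or _b are one class to them, and where a whole thing is asked for, a point or a joint stands for the part that bears it (a point fixed in the world has none). Each returns a list of dicts, best first, with "score" (0 to 1); they miss things now and then, are a little off and sometimes report something else, mostly with a low value. They report only what shows in the picture. A call takes as long as a camera call. They do not tell look-alikes from the thing itself.
- r.silhouettes(picture, label): "pixels" (384x512 bool, what is visible of it) and "point" ([row, column] in pixels, amid what is visible of it).
The state is a dict: "time": time; "joints": joint angles; "joint_velocities": joint speeds; "effort": joint torques, N m; "position": TCP position; "eef_rot": TCP orientation; "contact_force": force on the tool from outside, world axes, zero at the start; "wrist_torque": the same for the moment, N m; "grip_width": finger opening in m; "grip_force": force on a finger pad.
Only numpy, scipy, OpenCV 4.12 (cv2) and the standard library are available. Lean on these libraries where they do the work, as an engineer would, in place of code of your own. Each camera call takes 0.05 s, during which the arm holds its last target. There are 200 camera calls.

## Task

Hang the wide price sign astride the square rail of the metal counter stand, seated fully down on the rail between the two end cheeks, and let go of it. Then press the stand's hinged keeper down over the sign's top until it snaps and stays shut. Leave everything else on the counter standing where it is.

Things in the scene. Friction and masses are not known exactly. Their poses are not given: they have to be found in the camera images.
- wide_sign: the wider of two red inverted-U signs with pale pictures on both sides: 140 long (its y), 38 across (x), 99 high, loose, about 0.2 kg. A flat 4 mm bridge on top, two parallel upright 4 mm panels 30 apart inside, open below and at both ends (inner height 95). It stands on its panels' lower edges. Origin: centre of its underside. Can be held across the 38 mm.
- small_sign: the other sign of the same make, not to be used: 90 long (y), 38 across (x), 75 high; origin at the centre of its underside
- stand: fixed metal stand: base plate 80 (x) by 250 (y) by 8; a horizontal steel bar 18 by 18 along its y, top at 140; at each end a flat cheek 50 wide (x), 10 thick, rising 5 above the bar; 164 between the cheeks. The keeper's hinge is beyond the +y cheek. Origin: on the counter below the bar's middle; a hung sign's origin comes 45 above it.
- rail_mid (a point): middle of the bar's top face, 140 above the stand's origin; axes as the stand's
- keeper (a joint): angle of the keeper, rad: 0 shut (level, 8 mm above the bar), 1.15 open, tip up. A steel strip 78 long, 24 wide, 8 thick, hinged about the stand's x; shut, it points to the stand's -y, over the last 43 mm of a hung sign's +y end. A spring pushes it open while above about 0.3, snaps and holds it shut below; pressing takes about 5 N.
- keeper_hinge (a point): the keeper's hinge axis (axis along the stand's x), on the stand at y = +105, 152 above its origin; axes as the stand's
- keeper_pad (a point): where to press: centre of the dark pad on the keeper's upper face, 60 from the hinge and 4 above the strip's mid-plane; its z is the strip's upper normal, its -y points to the keeper's tip
- jar: bystander: glass jar with wooden lid, 88 across, 120 high; origin at its underside
- can_a: bystander: green drink can, 66 across, 118 high; origin at its underside
- can_b: bystander: green drink can, as the other
- tea_bottle: bystander: green bottle, 62 across, 190 high; origin at its underside
- mug: bystander: white mug, 80 across, 90 high; origin at its underside
- calculator: bystander: black desk calculator, 100 by 150, 18 high; origin at its underside
- plant_pot: bystander: small potted plant, 76 across, 115 high; origin at its underside
Mind the look-alikes: they are no part of the job. Leave any turquoise look-alike of the wide_sign alone.

How it is judged:
By the outcome, as a careful person would: the job done as asked, in the order asked, and still so for the second after the job is handed in, with the robot touching nothing.
It also fails if it takes over 48 s, if anything falls off the work surface, if the arm or the gripper's body presses on something with over 40 N, if the wrist force passes 120 N, or if a joint passes its speed limit or range.

## Working session

There is one attempt and no reset: what is moved stays moved. The work goes in short steps, Python scripts to look and compute and a tool call to move; the robot and the scene stay as the last step left them, time stands still between calls to the robot, and variables do not carry over. Pictures are saved under pics/ and viewed, at most 10 in all, crops included, and the job is handed in when it is done.

Besides the shell and the picture viewer there is one more tool, called after ">>>" as a command line: name --pt "numbers of a row" for each row, then --argument value for the rest. servo_tool: Moves the arm, as the interface text tells. Its arguments: {"type":"object","properties":{"commands":{"type":"array","items":{"type":"array","items":{"type":"number"}}}},"required":["commands"]}

```bash
mkdir -p pics; cat > h.py <<'E'
import numpy as np, cv2
from rig import r
from scipy.spatial.transform import Rotation as R
def shot(n):
    s=r.read_state(); p=r.get_image(n); p['state']=s
    if n=='wrist':
        q=np.array(s['eef_rot']); T=np.eye(4); T[:3,:3]=R.from_quat(q[[1,2,3,0]]).as_matrix(); T[:3,3]=s['position']
        p['T']=T@np.array(p['tool_from_camera'])
    else:
        T=np.eye(4); T[:3,:3]=p['rotation']; T[:3,3]=p['eye']; p['T']=T
    return p
def cloud(p):
    v,u=np.mgrid[0:384,0:512]
    K=np.array([[p['fx'],0,p['cx']],[0,p['fy'],p['cy']],[0,0,1]],float)
    uv=np.stack([u,v],-1).reshape(-1,1,2).astype(np.float64)
    n=cv2.undistortPoints(uv,K,np.array(p['dist_coeffs'],float)).reshape(384,512,2)
    z=p['range_z'].astype(float)
    P=np.dstack([n[...,0]*z,n[...,1]*z,z])
    W=P@p['T'][:3,:3].T+p['T'][:3,3]; W[z==0]=np.nan
    return W
def save(p,name,crop=None,scale=1):
    im=cv2.cvtColor(p['img'],cv2.COLOR_RGB2BGR)
    if crop: im=im[crop[0]:crop[1],crop[2]:crop[3]]
    cv2.imwrite('pics/'+name,cv2.resize(im,None,fx=scale,fy=scale))
E
python3 - <<'E'
from h import *
s=r.read_state(); print(s)
for n in ['scene','side']:
    p=shot(n); save(p,n+'0.png'); print(n,p['eye'],p['rotation'],p['fx'])
    W=cloud(p); np.save(n+'0.npy',W)
    for l in ['wide_sign','small_sign','stand','keeper','jar','can_a','tea_bottle','mug','calculator','plant_pot']:
        for d in r.silhouettes(p,l):
            m=d['pixels']; w=W[m]; w=w[~np.isnan(w[:,0])]
            if len(w): print(l,round(d['score'],2),np.round(d['point']),m.sum(),np.percentile(w,[3,50,97],axis=0).round(3).tolist())
E
```

```text
{'time': 0.0, 'joints': array([-1.2016996 ,  0.60014381, -0.00252891,  1.60013301,  0.0018157 ,
        0.94289282, -0.07979022]), 'joint_velocities': array([-2.62084846e-04,  7.47241813e-04,  1.33420911e-04, -1.99961590e-04,
       -1.81235069e-03,  1.35413896e-03,  3.21275963e-05]), 'effort': array([-1.13790072e-04, -7.76452875e+01,  1.56523827e+00, -2.58003742e+01,
        1.23650543e-02,  9.11226642e-03, -1.56013630e-05]), 'position': array([0.3124325 , 0.65372157, 0.24140253]), 'eef_rot': array([-9.27374893e-05,  2.21025109e-01,  9.75267799e-01, -7.82148492e-04]), 'contact_force': array([ 0.44687697,  0.07449917, -0.59890171]), 'wrist_torque': array([-0.01621859, -0.02330082, -0.09548465]), 'grip_force': 0.0, 'grip_width': 0.08533419419676566}Traceback (most recent call last):
  File "<stdin>", line 4, in <module>
  File "h.py", line 10, in shot
    T=np.eye(4); T[:3,:3]=p['rotation']; T[:3,3]=p['eye']; p['T']=T
                 ~^^^^^^^
ValueError: could not broadcast input array from shape (4,) into shape (3,3)
```

```bash
sed -i "s/T\[:3,:3\]=p\['rotation'\]/T[:3,:3]=R.from_quat(np.array(p['rotation'])[[1,2,3,0]]).as_matrix()/" h.py
python3 - <<'E'
from h import *
for n in ['scene','side']:
    p=shot(n); save(p,n+'0.png'); print(n,p['eye'],p['rotation'],p['fx'])
    W=cloud(p); np.save(n+'0.npy',W)
    for l in ['wide_sign','small_sign','stand','keeper','jar','can_a','tea_bottle','mug','calculator','plant_pot']:
        for d in r.silhouettes(p,l):
            m=d['pixels']; w=W[m]; w=w[~np.isnan(w[:,0])]
            if len(w): print(l,round(d['score'],2),np.round(d['point']),m.sum(),np.percentile(w,[3,50,97],axis=0).round(3).tolist())
E
```

```text
scene [1.31456861 0.27683753 1.08649946] [-0.19759744  0.55341375  0.75703692 -0.28562837] 469.38268637364706
wide_sign 0.83 [214. 370.] 1643 [[0.451, 0.25, 0.004], [0.49, 0.314, 0.074], [0.521, 0.379, 0.101]]
wide_sign 0.65 [151. 406.] 554 [[0.161, 0.356, 0.016], [0.242, 0.387, 0.096], [0.295, 0.412, 0.102]]
small_sign 0.94 [177. 276.] 569 [[0.41, -0.024, 0.009], [0.439, 0.03, 0.071], [0.46, 0.061, 0.078]]
stand 0.8 [207. 237.] 3221 [[0.538, -0.151, 0.003], [0.581, -0.029, 0.011], [0.618, 0.069, 0.197]]
stand 0.31 [288. 332.] 1125 [[0.715, 0.234, 0.002], [0.761, 0.265, 0.111], [0.774, 0.295, 0.121]]
keeper 0.88 [190. 266.] 270 [[0.572, 0.028, 0.148], [0.59, 0.044, 0.186], [0.622, 0.061, 0.224]]
jar 0.67 [163. 167.] 1177 [[0.458, -0.334, 0.006], [0.511, -0.287, 0.089], [0.53, -0.259, 0.122]]
jar 0.59 [265. 386.] 1089 [[0.629, 0.344, 0.009], [0.674, 0.372, 0.101], [0.686, 0.404, 0.12]]
can_a 0.88 [289. 334.] 1131 [[0.714, 0.234, 0.001], [0.761, 0.265, 0.11], [0.774, 0.295, 0.121]]
can_a 0.83 [264. 383.] 1114 [[0.626, 0.343, 0.005], [0.673, 0.372, 0.1], [0.686, 0.404, 0.12]]
tea_bottle
[... 1402 characters left out ...]
]
can_a 0.66 [256. 353.] 686 [[0.661, -0.405, 0.018], [0.679, -0.387, 0.117], [0.704, -0.358, 0.191]]
can_a 0.58 [122. 250.] 381 [[0.617, 0.341, 0.011], [0.641, 0.353, 0.084], [0.673, 0.391, 0.121]]
tea_bottle 0.79 [258. 354.] 649 [[0.661, -0.405, 0.018], [0.678, -0.387, 0.118], [0.701, -0.361, 0.191]]
mug 0.79 [155. 304.] 609 [[0.734, 0.073, 0.002], [0.776, 0.097, 0.056], [0.846, 0.151, 0.093]]
mug 0.61 [263. 283.] 993 [[0.443, -0.345, 0.007], [0.477, -0.32, 0.112], [0.522, -0.269, 0.123]]
calculator 0.48 [197. 274.] 1737 [[0.531, -0.161, 0.004], [0.568, -0.04, 0.044], [0.615, 0.067, 0.182]]
plant_pot 0.44 [123. 252.] 390 [[0.617, 0.341, 0.011], [0.641, 0.353, 0.083], [0.673, 0.394, 0.122]]
```

View pics/scene0.png

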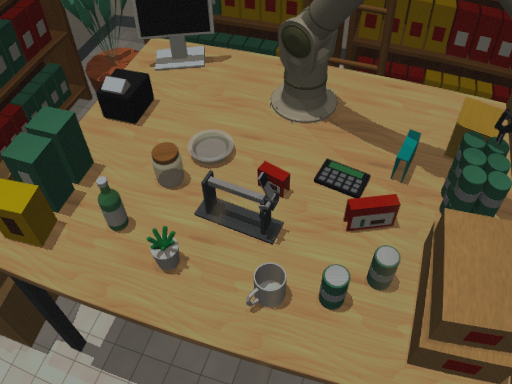

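View pics/side0.png

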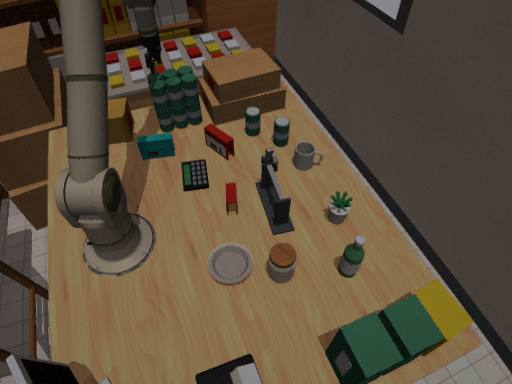

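The scene picture shows the red wide sign at about (371,212), the small one at (273,178), the turquoise look-alike at (407,155), and the stand at (238,208) with its keeper at (268,190). Side view: sign (219,141), stand (274,197). Next I fit poses.

```bash
cat >> h.py <<'E'
def rect(W,lo,hi,zlo,zhi):
    m=(W[...,0]>lo[0])&(W[...,0]<hi[0])&(W[...,1]>lo[1])&(W[...,1]<hi[1])&(W[...,2]>zlo)&(W[...,2]<zhi)
    w=W[m]
    c,s,a=cv2.minAreaRect((w[:,:2]*1000).astype(np.float32))
    if s[0]>s[1]: s=s[::-1]; a-=90   # long side is local y
    a=(a+90)%180-90
    return len(w),np.round(c,1),np.round(s,1),round(a,2),round(float(np.median(w[:,2]))*1000,1)
E
python3 - <<'E'
from h import *
for n in ['scene','side']:
    W=np.load(n+'0.npy'); print(n)
    print('sign',rect(W,(.41,.23),(.56,.40),.094,.108))
    print('bar',rect(W,(.52,-.18),(.66,.0),.134,.15))
    print('base',rect(W,(.50,-.2),(.66,.12),.005,.012))
    print('keeper',rect(W,(.53,.0),(.66,.12),.16,.26))
    print('small',rect(W,(.39,-.04),(.5,.08),.07,.085))
E
```

```text
scene
sign (597, array([477.9, 314.8]), array([ 42.8, 141. ]), 25.06, 97.8)
bar (372, array([572.9, -68.8]), array([ 50.6, 137.9]), -7.7, 139.7)
base (1412, array([580. , -45.4]), array([122.2, 300.5]), -1.2, 7.5)
keeper (234, array([586.1,  47.4]), array([38.7, 48.6]), -31.1, 195.7)
small (322, array([429.5,  16.4]), array([43.4, 91.6]), -16.27, 74.2)
side
sign (235, array([475.9, 316.5]), array([ 43. , 142.6]), 25.32, 100.9)
bar (227, array([576.6, -71. ]), array([ 47.9, 138.9]), -13.85, 141.7)
base (674, array([578.5, -39.2]), array([156.4, 316.9]), -0.79, 8.9)
keeper (86, array([584.8,  44.4]), array([41.2, 47.9]), 71.49, 196.8)
small (213, array([428.1,  17.4]), array([36.4, 94.7]), -18.52, 76.6)
```

>>> servo_tool --pt "0.8 -0.95 0.3 -0.7 1" --pt "0.8 -0.95 0.3 -0.7 1" --pt "0.8 -0.95 0.3 -0.7 1" --pt "0.8 -0.95 0.3 -0.7 1" --pt "0.8 -0.95 0.3 -0.7 1" --pt "0.8 -0.95 0.3 -0.7 1" --pt "0.8 -0.95 0.3 -0.7 1"

```text
time: 1.73
position: [0.4794, 0.4569, 0.3047]
eef_rot: [0.003, 0.392, 0.92, 0.0]
contact_force: [1.2, -0.0, 0.3]
grip_width: 0.0855
grip_force: 0.0
```

>>> servo_tool --pt "0.2 -0.95 0.5 -0.66 1" --pt "0.2 -0.95 0.5 -0.66 1" --pt "0.2 -0.95 0.5 -0.66 1" --pt "0.2 -0.95 0.5 -0.66 1" --pt "0.2 -0.95 0.5 -0.66 1" --pt "0.2 -0.95 0.5 -0.66 1" --pt "0.2 -0.95 0.5 -0.66 1" --pt "0.2 -0.95 0.5 -0.66 1"

```text
time: 2.4
position: [0.5126, 0.2743, 0.4026]
eef_rot: [-0.0, 0.534, 0.845, 0.001]
contact_force: [-0.5, 0.9, -0.5]
grip_width: 0.0854
grip_force: 0.0
```

```bash
python3 - <<'E'
from h import *
p=shot('wrist'); save(p,'w1.png'); print(p['tool_from_camera'],p['state']['position'],p['state']['eef_rot'],p['state']['joints'])
W=cloud(p); np.save('w1.npy',W)
print('sign',rect(W,(.41,.23),(.56,.40),.094,.108))
E
```

```text
[[-1.28914961e-04 -9.63615805e-01 -2.67291161e-01  6.81400013e-02]
 [ 9.99999977e-01 -7.83970741e-05 -1.99671019e-04 -1.64226734e-04]
 [ 1.71451305e-04 -2.67291180e-01  9.63615792e-01 -1.31886397e-01]
 [ 0.00000000e+00  0.00000000e+00  0.00000000e+00  1.00000000e+00]] [0.51258013 0.2742801  0.40262087] [-3.56049592e-05  5.34012468e-01  8.45476354e-01  6.46911536e-04] [-0.77097559  0.27971446  0.2426249   1.74108341 -0.07417533  1.1285262
 -0.0615982 ]
sign (2525, array([474.7, 314.8]), array([ 36.4, 141.1]), 24.32, 99.3)
```

View pics/w1.png

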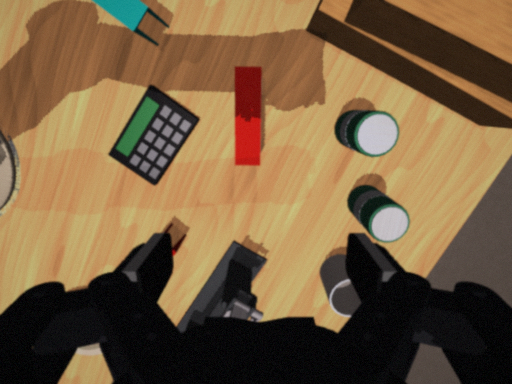

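The wrist view shows the wide sign upright at (248,115), aligned with the tool, the stand half hidden at (225,290). I look at the stand from above before grasping.

>>> servo_tool --pt "0.2 -0.95 0 -0.7 1" --pt "0.2 -0.95 0 -0.7 1" --pt "0.2 -0.95 0 -0.7 1" --pt "0.2 -0.95 0 -0.7 1" --pt "0.2 -0.95 0 -0.7 1" --pt "0.2 -0.95 0 -0.7 1"

```text
time: 2.95
position: [0.5533, 0.0793, 0.4016]
eef_rot: [0.001, 0.675, 0.738, -0.001]
contact_force: [0.3, -0.1, -0.3]
grip_width: 0.0853
grip_force: 0.0
```

>>> servo_tool --pt "0.15 -0.95 0 -0.5 1" --pt "0.15 -0.95 0 -0.5 1" --pt "0.15 -0.95 0 -0.5 1" --pt "0.15 -0.95 0 -0.5 1" --pt "0.15 -0.95 0 -0.5 1" --pt "0.15 -0.95 0 -0.5 1" --pt "0.15 -0.95 0 -0.5 1" --pt "0.15 -0.95 0 -0.5 1"

```text
time: 3.62
position: [0.583, -0.1033, 0.4012]
eef_rot: [-0.001, 0.759, 0.651, -0.0]
contact_force: [0.8, -0.3, 0.3]
grip_width: 0.0854
grip_force: 0.0
```

```bash
python3 - <<'E'
from h import *
p=shot('wrist'); save(p,'w2.png',scale=1.4); print(p['state']['position'],p['state']['eef_rot'],p['state']['joints'])
W=cloud(p); np.save('w2.npy',W)
print('bar',rect(W,(.52,-.18),(.66,.0),.134,.15))
print('base',rect(W,(.50,-.22),(.66,.12),.005,.011))
print('keeper',rect(W,(.53,.0),(.66,.12),.165,.26))
E
```

```text
[ 0.58304553 -0.10329697  0.40116762] [-8.51481773e-04  7.58841931e-01  6.51274158e-01 -4.12768863e-04] [-0.28515895  0.31616656  0.50218034  1.72982341 -0.16593311  1.13965724
  0.11375275]
bar (1619, array([568.5, -68.5]), array([ 48.5, 138.9]), -6.24, 140.5)
base (3408, array([571.9, -45.3]), array([ 78.6, 248.4]), -6.72, 8.3)
keeper (590, array([582.1,  39.9]), array([29.5, 34.7]), -6.03, 220.3)
```

View pics/w2.png

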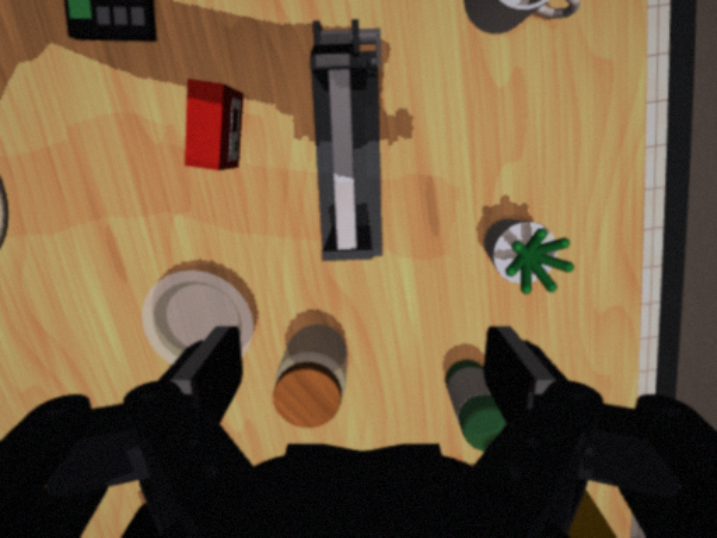

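Stand seen at column ~345 from (345,40) to (345,255), keeper at top end (345,45), tip up. Bar fit refinement offline.

```bash
python3 - <<'E'
from h import *
W=np.load('w2.npy')
a=np.radians(-6.6); c0=np.array([.5719,-.0453])
ex=np.array([np.cos(a),np.sin(a)]); ey=np.array([-np.sin(a),np.cos(a)])
d=W[...,:2]-c0; X=d@ex; Y=d@ey; Z=W[...,2]
for y in np.arange(-.12,.13,.01):
    m=(abs(Y-y)<.005)&(abs(X)<.05)&(Z>.13)
    if m.sum()>3:
        b=m&(Z<.15); k=m&(Z>=.15)
        f=lambda q:(np.round(np.percentile(X[q],[3,97])*1000,1), round(float(np.median(Z[q]))*1000,1)) if q.sum()>3 else None
        print(round(y,2),f(b),f(k), Z[m].max().round(3))
E
```

```text
-0.09 (array([-23.1,  22.5]), 145.3) None 0.147
-0.08 (array([-22.4,  21.4]), 140.9) None 0.148
-0.07 (array([-9.7,  8.1]), 140.3) (array([-45.7, -25.8]), 460.0) 0.467
-0.06 (array([-9.4,  7.2]), 140.4) (array([-49.1, -21.3]), 459.0) 0.476
-0.05 (array([-7.4,  7.6]), 140.4) (array([-45.6,  35. ]), 469.3) 0.486
-0.04 (array([-8.3,  8. ]), 140.3) (array([-47.1,  47.3]), 477.8) 0.493
-0.03 (array([-7.7,  8.2]), 140.3) (array([-3.4,  8.2]), 490.6) 0.493
-0.02 (array([-7.3,  7.8]), 140.4) None 0.143
-0.01 (array([-7.9,  9.3]), 140.4) None 0.142
-0.0 (array([-7.5,  9.7]), 140.3) None 0.142
0.01 (array([-8.2,  8.8]), 140.3) None 0.142
0.02 (array([-7.6,  9.3]), 140.2) None 0.142
0.03 (array([-7.7,  9.7]), 140.4) None 0.142
0.04 (array([-7.7,  9. ]), 140.2) None 0.142
0.05 (array([-7.4,  9.3]), 140.2) None 0.142
0.06 (array([-7.8,  9.8]), 140.2) None 0.142
0.07 (array([-7.3,  9.2]), 140.3) (array([-10.4,  12. ]), 223.4) 0.228
0.08 (array([-22.2,  31.8]), 143.2) (array([-13.2,  24.9]), 220.8) 0.226
0.09 (array([-23.1,  33. ]), 145.5) (array([-11.3,  36.6]), 187.0) 0.208
0.1 None (array([-16.9,  36.6]), 159.7) 0.183
0.11 None (array([-17.2,  34.7]), 158.3) 0.162
0.12 None (array([-15.7,  19.5]), 160.0) 0.16
```

>>> servo_tool --pt "-0.25 1 0 0.6 1" --pt "-0.25 1 0 0.6 1" --pt "-0.25 1 0 0.6 1" --pt "-0.25 1 0 0.6 1" --pt "-0.25 1 0 0.6 1" --pt "-0.25 1 0 0.6 1"

```text
time: 4.17
position: [0.53, 0.105, 0.4018]
eef_rot: [-0.002, 0.649, 0.761, 0.001]
contact_force: [0.4, 0.9, 0.1]
grip_width: 0.0853
grip_force: 0.0
```

>>> servo_tool --pt "-0.24 0.98 -0.5 0.57 1" --pt "-0.24 0.98 -0.5 0.57 1" --pt "-0.24 0.98 -0.5 0.57 1" --pt "-0.24 0.98 -0.5 0.57 1" --pt "-0.24 0.98 -0.5 0.57 1" --pt "-0.24 0.98 -0.5 0.57 1" --pt "-0.24 0.98 -0.5 0.57 1" --pt "-0.24 0.98 -0.5 0.57 1" --pt "-0.24 0.98 -0.5 0.57 1"

```text
time: 4.92
position: [0.4848, 0.2897, 0.3027]
eef_rot: [0.0, 0.54, 0.842, -0.0]
contact_force: [1.2, -0.6, 0.1]
grip_width: 0.0856
grip_force: 0.0
```

```bash
python3 - <<'E'
from h import *
p=shot('wrist'); save(p,'w3.png'); print(p['state']['position'],p['state']['eef_rot'])
x,y=p['state']['eef_rot'][1:3]; print('yaw',2*np.degrees(np.arctan2(y,x))-90)
W=cloud(p)
print('sign',rect(W,(.41,.23),(.56,.40),.094,.108))
E
```

```text
[0.48476479 0.28969541 0.30268128] [ 2.98816893e-04  5.39880929e-01  8.41741345e-01 -1.30075881e-05]
yaw 24.648929599182566
sign (4013, array([474.6, 315. ]), array([ 37.5, 139.9]), 23.87, 99.3)
```

>>> servo_tool --pt "0 0.0125 -0.2 -0.02 1" --pt "0 0.0125 -0.4 -0.02 1" --pt "0 0.0125 -0.6 -0.02 1" --pt "0 0.0125 -0.75 -0.02 1" --pt "0 0.0125 -0.88 -0.02 1" --pt "0 0.0125 -0.95 -0.02 1" --pt "0 0.0125 -1 -0.02 1" --pt "0 0.0125 -1 -0.02 1"

```text
time: 5.63
position: [0.4848, 0.2913, 0.1012]
eef_rot: [-0.0, 0.545, 0.839, -0.001]
contact_force: [0.1, 0.5, 0.4]
grip_width: 0.0854
grip_force: 0.0
```

>>> servo_tool --pt "0 0 -0.06 0 1" --pt "0 0 -0.11 0 1" --pt "0 0 -0.13 0 1" --pt "0 0 -0.13 0 1" --pt "0 0 -0.13 0 0" --pt "0 0 -0.13 0 -0.3" --pt "0 0 -0.13 0 -0.6" --pt "0 0 -0.13 0 -0.8" --pt "0 0 -0.13 0 -1" --pt "0 0 -0.13 0 -1" --pt "0 0 -0.13 0 -1" --pt "0 0 -0.13 0 -1"

```text
time: 6.63
position: [0.485, 0.2929, 0.0769]
eef_rot: [0.0, 0.544, 0.839, 0.001]
contact_force: [-0.1, 0.2, 6.4]
grip_width: 0.0371
grip_force: 60.0
```

>>> servo_tool --pt "0 0 0.1 0 -1" --pt "0 0 0.25 0 -1" --pt "0 0 0.4 0 -1" --pt "0 0 0.6 0 -1" --pt "0 0 0.8 0 -1" --pt "0 0 1 0 -1" --pt "0 0 1 0 -1"

```text
time: 7.22
position: [0.4872, 0.2938, 0.2835]
eef_rot: [0.002, 0.544, 0.839, 0.005]
contact_force: [1.9, -0.2, -2.8]
grip_width: 0.037
grip_force: 61.2
```

>>> servo_tool --pt "0.02 -0.1 0.1 0 -1" --pt "0.06 -0.25 0.2 -0.1 -1" --pt "0.1 -0.4 0.3 -0.2 -1" --pt "0.15 -0.55 0.4 -0.3 -1" --pt "0.18 -0.7 0.4 -0.4 -1" --pt "0.21 -0.85 0.4 -0.5 -1" --pt "0.21 -0.95 0.4 -0.54 -1" --pt "0.21 -0.95 0.4 -0.54 -1"

```text
time: 7.88
position: [0.5264, 0.0972, 0.3563]
eef_rot: [0.001, 0.655, 0.756, -0.001]
contact_force: [0.1, -1.2, -2.1]
grip_width: 0.0375
grip_force: 61.1
```

>>> servo_tool --pt "0.05 -0.15 0 -0.1 -1" --pt "0.1 -0.35 0 -0.2 -1" --pt "0.15 -0.55 0 -0.35 -1" --pt "0.18 -0.7 0 -0.45 -1" --pt "0.2 -0.8 0 -0.54 -1" --pt "0.21 -0.86 0 -0.54 -1" --pt "0.21 -0.885 0 -0.54 -1" --pt "0.21 -0.885 0 -0.54 -1" --pt "0.21 -0.885 0 -0.54 -1"

```text
time: 8.63
position: [0.5684, -0.0728, 0.356]
eef_rot: [-0.001, 0.747, 0.664, 0.0]
contact_force: [0.2, 0.4, -2.6]
grip_width: 0.0373
grip_force: 61.1
```

```bash
python3 - <<'E'
from h import *
p=shot('scene'); save(p,'s2.png',(90,270,160,340),3)
s=p['state'];print(s['position'],s['grip_width'],s['contact_force'])
x,y=s['eef_rot'][1:3]; print('yaw',2*np.degrees(np.arctan2(y,x))-90)
W=cloud(p); q=shot('side'); V=cloud(q)
w=shot('wrist'); save(w,'w4.png'); U=cloud(w)
P=s['position']
for C in (W,V,U):
    d=r.silhouettes
    m=(abs(C[...,0]-.57)<.06)&(abs(C[...,1]+.05)<.12)&(C[...,2]>.2)&(C[...,2]<.40)
    print(m.sum())
for pic,C in ((p,W),(q,V),(w,U)):
    for d in r.silhouettes(pic,'wide_sign'):
        c=C[d['pixels']]; c=c[~np.isnan(c[:,0])]
        if len(c): print(d['score'],d['point'],np.percentile(c,[3,50,97],axis=0).round(3).tolist())
E
```

```text
[ 0.5684279  -0.07277263  0.35596136] 0.0372878848027863 [ 0.17879956  0.363414   -2.58392072]
yaw -6.729381638019959
2392
828
33176
0.96 [150.2, 407.8] [[0.161, 0.358, 0.022], [0.238, 0.388, 0.097], [0.295, 0.414, 0.102]]
0.67 [140.6, 236.5] [[0.556, -0.118, 0.28], [0.589, -0.031, 0.337], [0.598, 0.02, 0.379]]
0.7 [148.8, 154.9] [[0.155, 0.355, 0.009], [0.217, 0.37, 0.071], [0.281, 0.399, 0.102]]
0.59 [145.2, 280.8] [[0.545, -0.116, 0.286], [0.56, -0.085, 0.351], [0.587, 0.002, 0.381]]
0.61 [162.6, 258.5] [[0.553, -0.09, 0.377], [0.573, -0.025, 0.378], [0.593, 0.019, 0.38]]
```

View pics/s2.png

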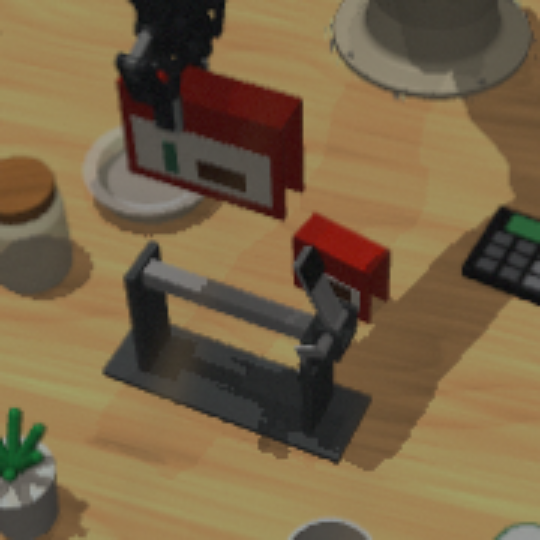

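The crop shows the sign held level above the stand (sign at (215,145), bar (235,300), keeper (325,285)). I check the sign's lie in the stand frame.

```bash
python3 - <<'E'
from h import *
a=np.radians(-6.9); c0=np.array([.5724,-.0452])
ex=np.array([np.cos(a),np.sin(a)]); ey=np.array([-np.sin(a),np.cos(a)])
for n in ('wrist','side'):
    p=shot(n); C=cloud(p); m=np.zeros((384,512),bool)
    for d in r.silhouettes(p,'wide_sign'): m|=d['pixels']
    m=cv2.dilate(m.astype(np.uint8),np.ones((5,5)))>0
    t=m&(C[...,2]>.374)&(C[...,2]<.385); d=C[t][:,:2]-c0; X=d@ex*1e3; Y=d@ey*1e3
    print(n,len(X),'Y',np.percentile(Y,[1,99]).round(1),'z',np.median(C[t][:,2]))
    for y in range(-70,71,10):
        k=abs(Y-y)<5
        if k.sum()>8: print(y,np.percentile(X[k],[3,97]).round(1))
E
```

```text
wrist 28545 Y [-49.9  64.8] z 0.3786331066936909
-50 [-18.4  16.9]
-40 [-18.7  17.4]
-30 [-19.1  17.6]
-20 [-19.2  17.6]
-10 [-18.6  16.8]
0 [-18.8  16.7]
10 [-18.8  16.5]
20 [-18.9  16.5]
30 [-19.   16.5]
40 [-19.1  16.4]
50 [-19.2  16.2]
60 [-19.4  16.3]
70 [-19.5  16.3]
side 245 Y [-73.3   8.5] z 0.3800337284978612
-70 [-18.7  18. ]
-60 [-18.7  17.7]
-50 [-18.9  18. ]
-40 [-19.4  24.4]
-30 [-17.2  19.3]
-20 [-13.3  16.9]
-10 [-5.4 19.4]
0 [ 2.9 16.7]
```

>>> servo_tool --pt "0.003 -0.0155 -0.05 0 -1" --pt "0.003 -0.0155 -0.12 0 -1" --pt "0.003 -0.0155 -0.2 0 -1" --pt "0.003 -0.0155 -0.28 0 -1" --pt "0.003 -0.0155 -0.36 0 -1" --pt "0.003 -0.0155 -0.44 0 -1" --pt "0.003 -0.0155 -0.52 0 -1" --pt "0.003 -0.0155 -0.58 0 -1" --pt "0.003 -0.0155 -0.63 0 -1" --pt "0.003 -0.0155 -0.63 0 -1"

```text
time: 9.97
position: [0.5682, -0.0775, 0.228]
eef_rot: [-0.001, 0.748, 0.663, -0.001]
contact_force: [-0.3, -0.1, -1.7]
grip_width: 0.0374
grip_force: 61.0
```

>>> servo_tool --pt "0 0 -0.03 0 -1" --pt "0 0 -0.06 0 -1" --pt "0 0 -0.1 0 -1" --pt "0 0 -0.13 0 -1" --pt "0 0 -0.16 0 -1" --pt "0 0 -0.16 0 -1"

```text
time: 10.47
position: [0.5687, -0.0773, 0.1971]
eef_rot: [-0.001, 0.748, 0.663, -0.001]
contact_force: [-0.8, 0.6, -1.6]
grip_width: 0.0371
grip_force: 61.0
```

```bash
python3 - <<'E'
from h import *
p=shot('scene'); save(p,'s3.png',(90,270,160,340),3)
s=p['state'];print(s['position'],s['grip_width'],s['contact_force'],s['wrist_torque'])
E
```

```text
[ 0.56870124 -0.07729758  0.19708546] 0.037086765854244357 [-0.75643101  0.6068622  -1.63551858] [-0.06845232  0.00975107  0.02015212]
```

View pics/s3.png

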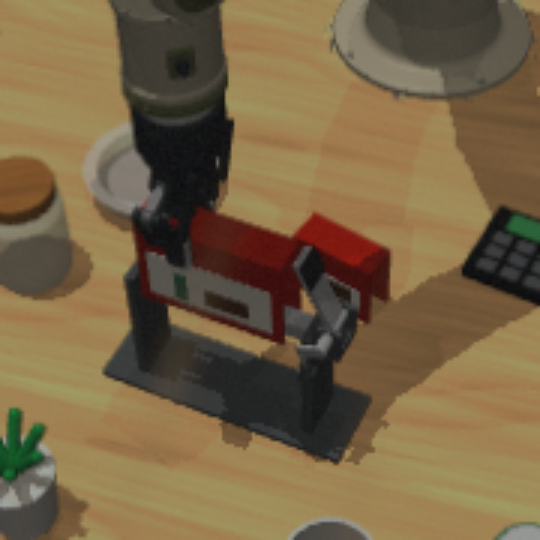

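The sign is astride the bar, right of the −y cheek, with the keeper untouched. I keep lowering.

>>> servo_tool --pt "0 0 -0.05 0 -1" --pt "0 0 -0.1 0 -1" --pt "0 0 -0.15 0 -1" --pt "0 0 -0.2 0 -1" --pt "0 0 -0.25 0 -1" --pt "0 0 -0.3 0 -1" --pt "0 0 -0.34 0 -1" --pt "0 0 -0.355 0 -1" --pt "0 0 -0.355 0 -1"

```text
time: 11.27
position: [0.5688, -0.0775, 0.1263]
eef_rot: [-0.0, 0.748, 0.663, -0.001]
contact_force: [-0.1, -0.2, -2.0]
grip_width: 0.0372
grip_force: 61.1
```

>>> servo_tool --pt "0 0 -0.006 0 -1" --pt "0 0 -0.012 0 -1" --pt "0 0 -0.018 0 -1" --pt "0 0 -0.022 0 -1" --pt "0 0 -0.022 0 -1"

```text
time: 11.68
position: [0.5693, -0.0774, 0.123]
eef_rot: [0.0, 0.748, 0.663, 0.0]
contact_force: [-0.4, -0.5, -2.4]
grip_width: 0.0371
grip_force: 61.1
```

>>> servo_tool --pt "0 0 -0.005 0 -1" --pt "0 0 -0.01 0 -1" --pt "0 0 -0.01 0 -1"

```text
time: 11.93
position: [0.5694, -0.0775, 0.1219]
eef_rot: [0.0, 0.748, 0.663, 0.0]
contact_force: [-2.5, 0.1, 9.4]
grip_width: 0.0375
grip_force: 62.5
```

>>> servo_tool --pt "0 0 0 0 -0.4" --pt "0 0 0 0 0.1" --pt "0 0 0 0 0.4" --pt "0 0 0 0 0.7" --pt "0 0 0 0 0.7" --pt "0 0 0 0 0.7"

```text
time: 12.43
position: [0.5692, -0.0775, 0.1208]
eef_rot: [0.0, 0.748, 0.663, -0.0]
contact_force: [-0.5, -0.8, -0.6]
grip_width: 0.0725
grip_force: 0.0
```

>>> servo_tool --pt "0 0 0.1 0 0.7" --pt "0 0 0.25 0 0.7" --pt "0 0 0.45 0 0.7" --pt "0 0 0.65 0 0.7" --pt "0 0 0.85 0 0.7" --pt "0 -0.1 1 0 0.7" --pt "0 -0.1 1 0 0.7"

```text
time: 13.02
position: [0.5713, -0.1014, 0.3273]
eef_rot: [0.004, 0.749, 0.662, 0.003]
contact_force: [0.3, -1.5, 0.8]
grip_width: 0.0724
grip_force: 0.0
```

```bash
python3 - <<'E'
from h import *
a=np.radians(-6.9); c0=np.array([.5724,-.0452])
ex=np.array([np.cos(a),np.sin(a)]); ey=np.array([-np.sin(a),np.cos(a)])
p=shot('wrist'); save(p,'w5.png',scale=1.4); print(p['state']['position'],p['state']['eef_rot'],p['state']['joints'])
C=cloud(p)
d=C[...,:2]-c0; X=d@ex*1e3; Y=d@ey*1e3; Z=C[...,2]*1e3
m=(abs(X)<24)&(abs(Y)<82)&(Z>132)&(Z<160)
for y in range(-80,81,10):
    k=m&(abs(Y-y)<5)
    if k.sum()>8: print(y,k.sum(),np.percentile(X[k],[3,97]).round(1),np.median(Z[k]).round(1))
k=m&(abs(X)<8)&(abs(Z-144)<3);print(np.percentile(Y[k],[0.5,99.5]))
k=(abs(X)<30)&(Y>60)&(Y<125)&(Z>150)
for y in range(60,125,6):
    q=k&(abs(Y-y)<3)
    if q.sum()>8: print('k',y,np.percentile(X[q],[3,97]).round(1),np.percentile(Z[q],[5,95]).round(1))
E
```

```text
[ 0.5712849  -0.10144606  0.32732431] [0.00403625 0.74917723 0.66235033 0.00303735] [-0.27223618  0.35579361  0.4824404   1.86633792 -0.19885861  0.95640445
  0.17524571]
-80 137 [-17.6  17.1] 144.1
-70 281 [-17.6  17.1] 144.3
-60 302 [-17.4  17. ] 144.4
-50 300 [-17.   17.1] 144.4
-40 306 [-17.   16.9] 144.3
-30 324 [-16.7  17.2] 144.4
-20 319 [-16.8  16.8] 144.4
-10 343 [-17.2  16.7] 144.3
0 318 [-17.1  16.7] 144.2
10 350 [-16.9  16.7] 144.3
20 353 [-17.5  16.6] 144.2
30 367 [-17.4  16.6] 144.3
40 386 [-17.2  16.5] 144.1
50 369 [-17.8  16.4] 144.2
60 311 [-17.7  16.4] 144.0
70 178 [-8.6  7.4] 140.4
80 281 [-21.9  21.6] 140.6
[-77.64474991  81.5327964 ]
k 72 [-11.5  10.3] [221.4 225.2]
k 78 [-13.8  13.1] [216.7 225.5]
k 84 [-14.   13.1] [203.1 215.8]
k 90 [-18.5  17.5] [152.2 191.1]
k 96 [-12.6  28.2] [153.5 185.8]
k 102 [-18.3  29. ] [155.9 169.8]
k 108 [-17.3  28.3] [156.3 160.1]
```

View pics/w5.png

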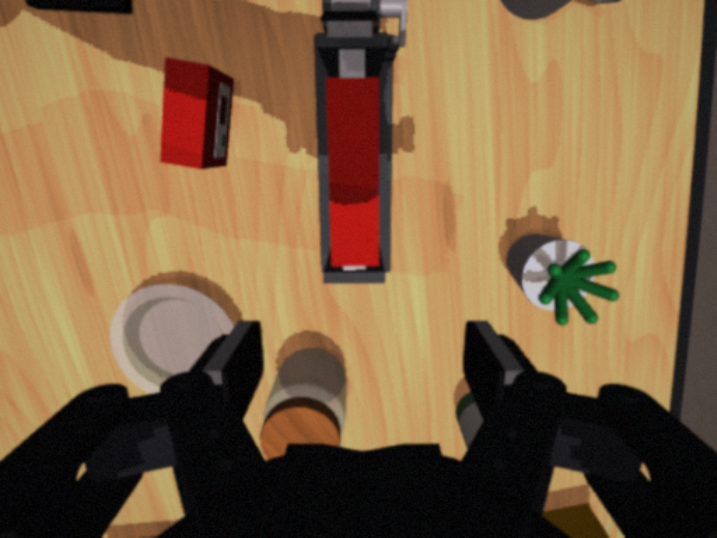

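Sign is seated flat (top 144.2 everywhere), centred across the bar, between the cheeks (red at (355,170)); keeper still open at the top of the picture. Now the press path.

```bash
python3 - <<'E'
from h import *
a=np.radians(-6.9); c0=np.array([.5724,-.0452])
ex=np.array([np.cos(a),np.sin(a)]); ey=np.array([-np.sin(a),np.cos(a)])
print(r.read_state()['position'])
prev=None
for th in [1.35,1.15,1.0,.85,.7,.55,.4,.3,.2,.1,.03,0]:
    y=.105-.060*np.cos(th)+.004*np.sin(th); z=.152+.06*np.sin(th)+.004*np.cos(th)
    w=c0+ey*(y+.011); P=np.array([*w,z+.011])
    if prev is None: prev=P
    print(th,P.round(4),((P-prev)/.2).round(3))
E
```

```text
[ 0.57034701 -0.09968595  0.3243039 ]
1.35 [0.5852 0.0608 0.2224] [0. 0. 0.]
1.15 [0.5838 0.0493 0.2194] [-0.007 -0.058 -0.015]
1.0 [0.5828 0.0411 0.2156] [-0.012 -0.098 -0.034]
0.85 [0.5819 0.0336 0.2107] [-0.016 -0.136 -0.059]
0.7 [0.5811 0.027  0.2047] [-0.02  -0.169 -0.089]
0.55 [0.5804 0.0213 0.1978] [-0.024 -0.198 -0.123]
0.4 [0.5799 0.0166 0.19  ] [-0.027 -0.221 -0.162]
0.3 [0.5796 0.0142 0.1846] [-0.028 -0.233 -0.189]
0.2 [0.5794 0.0124 0.1788] [-0.029 -0.242 -0.218]
0.1 [0.5792 0.0111 0.173 ] [-0.03  -0.249 -0.247]
0.03 [0.5791 0.0105 0.1688] [-0.03  -0.251 -0.268]
0 [0.5791 0.0104 0.167 ] [-0.03  -0.252 -0.277]
```

>>> servo_tool --pt "0.015 0.15 0 0 -1" --pt "0.03 0.3 0 0 -1" --pt "0.045 0.5 0 0 -1" --pt "0.06 0.68 0 0 -1" --pt "0.074 0.805 0 0 -1" --pt "0.074 0.805 -0.1 0 -1" --pt "0.074 0.805 -0.25 0 -1" --pt "0.074 0.805 -0.4 0 -1" --pt "0.074 0.805 -0.5 0 -1" --pt "0.074 0.805 -0.51 0 -1" --pt "0.074 0.805 -0.51 0 -1"

```text
time: 13.98
position: [0.583, 0.0635, 0.2172]
eef_rot: [-0.001, 0.748, 0.663, -0.002]
contact_force: [0.2, 0.7, 0.3]
grip_width: -0.0002
grip_force: 0.0
```

```bash
python3 - <<'E'
from h import *
p=shot('scene'); save(p,'s4.png',(90,270,160,340),3); s=p['state']; print(s['position'],s['grip_width'],s['contact_force'])
E
```

```text
[0.58297959 0.06353742 0.21718718] -0.00022535471336063557 [0.17020011 0.67787122 0.26990365]
```

View pics/s4.png

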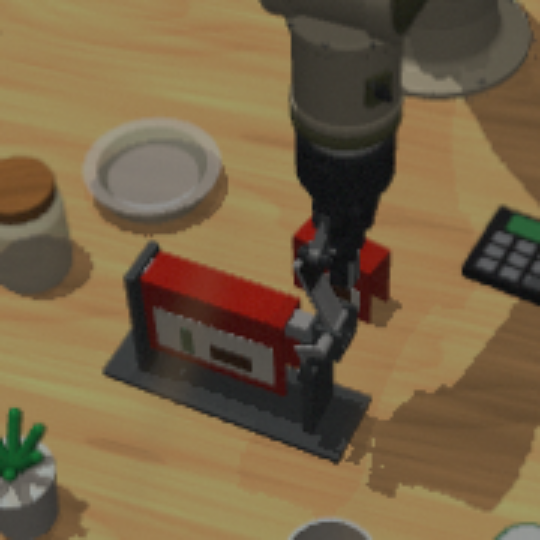

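The fingers are at (340,265), just behind the raised keeper (325,290), the sign seated. Pressing along the arc.

>>> servo_tool --pt "0.005 -0.03 0.02 0 -1" --pt "0.005 -0.05 0.015 0 -1" --pt "0.003 -0.07 0.01 0 -1" --pt "0 -0.09 0 0 -1" --pt "-0.002 -0.11 -0.01 0 -1" --pt "-0.004 -0.13 -0.022 0 -1" --pt "-0.006 -0.15 -0.036 0 -1" --pt "-0.009 -0.168 -0.052 0 -1" --pt "-0.01 -0.183 -0.066 0 -1" --pt "-0.011 -0.197 -0.08 0 -1" --pt "-0.013 -0.211 -0.098 0 -1" --pt "-0.013 -0.211 -0.098 0 -1"

```text
time: 15.03
position: [0.5813, 0.0206, 0.1986]
eef_rot: [0.0, 0.748, 0.663, -0.0]
contact_force: [0.8, -0.0, 3.0]
grip_width: -0.0003
grip_force: 1.1
```

>>> servo_tool --pt "-0.001 -0.012 -0.02 0 -1" --pt "-0.003 -0.023 -0.039 0 -1" --pt "-0.003 -0.029 -0.053 0 -1" --pt "-0.004 -0.035 -0.066 0 -1" --pt "-0.004 -0.04 -0.08 0 -1" --pt "-0.005 -0.044 -0.095 0 -1" --pt "-0.006 -0.048 -0.11 0 -1" --pt "-0.006 -0.051 -0.124 0 -1" --pt "-0.006 -0.053 -0.136 0 -1" --pt "-0.006 -0.053 -0.147 0 -1" --pt "-0.006 -0.053 -0.147 0 -1"

```text
time: 15.95
position: [0.58, 0.0108, 0.1694]
eef_rot: [-0.0, 0.748, 0.663, -0.0]
contact_force: [0.7, 0.6, -0.1]
grip_width: -0.0006
grip_force: 0.0
```

>>> servo_tool --pt "0 0 -0.006 0 -1" --pt "0 0 -0.012 0 -1" --pt "0 0 -0.015 0 -1" --pt "0 0 -0.015 0 -1"

```text
time: 16.28
position: [0.5803, 0.0108, 0.1671]
eef_rot: [0.0, 0.748, 0.663, 0.0]
contact_force: [-0.8, 1.2, 3.3]
grip_width: -0.0004
grip_force: 1.2
```

>>> servo_tool --pt "0 0 0.1 0 -1" --pt "0 0 0.3 0 -1" --pt "0 0 0.5 0 -1" --pt "0 -0.2 0.7 0 -1" --pt "0 -0.4 0.8 0 -1" --pt "0 -0.6 0.9 0 -1" --pt "0 -0.8 0.9 0 -1" --pt "0 -0.8 0.9 0 -1"

```text
time: 16.95
position: [0.5798, -0.1553, 0.3495]
eef_rot: [0.002, 0.75, 0.662, 0.001]
contact_force: [0.0, 0.1, -0.1]
grip_width: -0.0
grip_force: 0.0
```

```bash
python3 - <<'E'
from h import *
a=np.radians(-6.9); c0=np.array([.5724,-.0452])
ex=np.array([np.cos(a),np.sin(a)]); ey=np.array([-np.sin(a),np.cos(a)])
q=shot('scene'); save(q,'s5.png',(90,290,120,387),3)
p=shot('wrist'); C=cloud(p); print(p['state']['position'])
d=C[...,:2]-c0; X=d@ex*1e3; Y=d@ey*1e3; Z=C[...,2]*1e3
m=(abs(X)<24)&(Z>132)&(Z<250)
for y in range(-80,121,10):
    k=m&(abs(Y-y)<5)
    if k.sum()>8: print(y,np.percentile(X[k],[3,97]).round(1),np.median(Z[k]).round(1),Z[k].max().round(0))
W=cloud(q);S0=np.load('scene0.npy')
for l in ['small_sign','jar','can_a','tea_bottle','mug','calculator','plant_pot']:
    for e in r.silhouettes(q,l):
        w=W[e['pixels']]; w=w[~np.isnan(w[:,0])]
        if e['score']>.5: print(l,np.percentile(w,[3,50,97],axis=0).round(3).tolist())
E
```

```text
[ 0.5794597  -0.15706301  0.3491809 ]
-80 [-20.3  19.8] 144.3 147.0
-70 [-16.7  17.9] 144.3 147.0
-60 [-16.5  18. ] 144.4 146.0
-50 [-17.   17.8] 144.3 147.0
-40 [-16.7  17. ] 144.3 146.0
-30 [-17.1  17.1] 144.3 146.0
-20 [-17.   18.1] 144.2 146.0
-10 [-17.1  18.3] 144.2 147.0
0 [-17.4  18.4] 144.2 146.0
10 [-17.   18.4] 144.4 147.0
20 [-17.6  17.6] 144.3 147.0
30 [-17.2  17.6] 156.5 160.0
40 [-18.   17.7] 157.3 160.0
50 [-17.6  17.8] 157.2 160.0
60 [-18.8  18.5] 155.3 158.0
small_sign [[0.41, -0.026, 0.005], [0.439, 0.019, 0.062], [0.459, 0.061, 0.077]]
jar [[0.452, -0.334, 0.001], [0.51, -0.287, 0.087], [0.53, -0.26, 0.121]]
can_a [[0.63, 0.343, 0.006], [0.673, 0.373, 0.101], [0.686, 0.404, 0.12]]
can_a [[0.718, 0.237, 0.012], [0.762, 0.266, 0.113], [0.774, 0.294, 0.121]]
tea_bottle [[0.672, -0.394, 0.001], [0.706, -0.363, 0.102], [0.724, -0.345, 0.19]]
mug [[0.738, 0.076, -0.0], [0.783, 0.109, 0.048], [0.832, 0.15, 0.09]]
calculator [[0.29, 0.139, 0.005], [0.346, 0.212, 0.015], [0.394, 0.281, 0.02]]
plant_pot [[0.738, -0.209, 0.012], [0.775, -0.171, 0.07], [0.799, -0.145, 0.114]]
plant_pot [[0.407, -0.026, 0.005], [0.439, 0.018, 0.063], [0.459, 0.061, 0.077]]
```

View pics/s5.png

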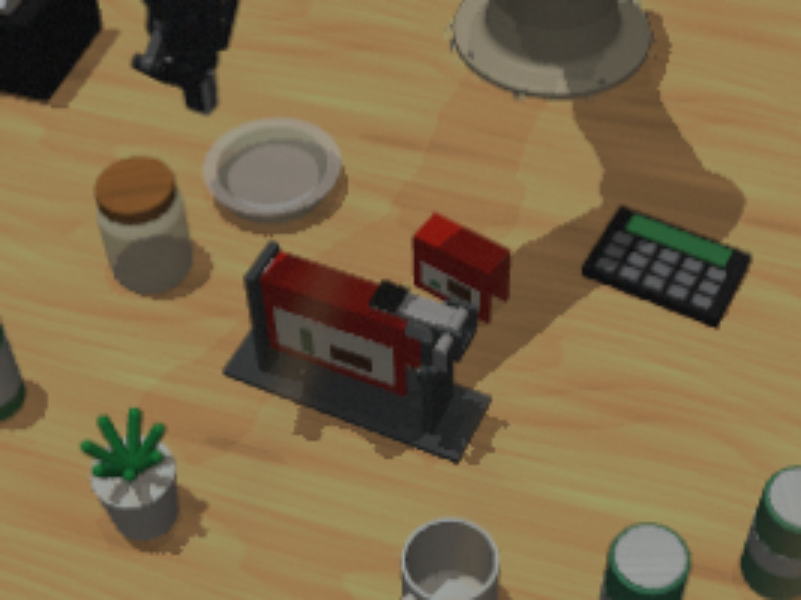

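The keeper lies level over the sign's +y end (425,305), its top at about 157 mm. The sign is seated, and everything else is where it was.

```bash
python3 -c "
from rig import r
print(r.hand_in())"
```

```text
the job is handed in; nothing more can be done
None
```

The wide sign hangs fully seated on the rail between the cheeks, the keeper is snapped shut over its top, nothing else on the counter has moved, and the job is handed in at about 17 s of robot time.

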